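# Lay a seed-meter housing on its back and seat it at the stop

## Task

Push the standing cast housing high on its bossed side so that it topples onto its flat back, boss facing up, on the black board. Then slide it along the board, without ever picking it up, until its end meets the steel jaw of the stop squarely, and seat it there with a steady push of about 12 N for a second; it must never bear on the stop with more than 25 N, nor be pushed with more than 30 N. Let go, leaving it square against the jaw, and leave the other things on the bench alone.

Things in the scene. Friction and masses are not known exactly. Their poses are not given: they have to be found in the camera images.
- housing: Loose cast aluminium housing, 0.29 to 0.59 kg: a block 90 mm wide (x), 50 thick (y), 130 tall (z), standing on one 90 x 50 end, the foot, on the board. Origin: centre of the foot; z up from it. Its +y face bears a round boss, 40 mm across, 15 mm proud, axis 45 mm above the foot, and is flat above that. Its -y face, the plain back, at first faces roughly to the stop bar.
- housing_mid (a point): Middle of the housing block, 65 mm from the foot: 71 mm above the bench when it stands, 31 mm when it lies on its back. Tipped over its back lower edge it balances at about 21 degrees of lean, then falls by itself; it then lies with y up, z roughly towards the bar, 50 mm high, its foot end facing away from the bar. Its drag on the board, about 1.5 to 7 N, must be felt.
- housing_top_a (a point): On the housing's top end (130 mm from the foot), the middle of its -x edge; this end has to finish against the jaw of the stop.
- housing_top_b (a point): On the housing's top end, the middle of its +x edge, 90 mm from housing_top_a.
- board: Fixed black rubber-faced setting board, 220 mm (its x) by 380 mm (its y), 6 mm thick, lying flat on the bench; origin at the centre of its underside, on the bench. The stop bar lies across its -y end. A housing pushed askew can wedge with one corner on the jaw, so it should be turned true to the jaw on the way, with a broad push that swings it about its middle.
- stop: Fixed steel stop across the board's -y end: a bar 200 mm long (x), 25 thick (y), 30 high, and before it a locked steel jaw plate, 180 mm long, 8 thick, 29 high, its flat face looking along +y. Origin: under the bar's centre, 6 mm above the bench; axes as the board's. The screw-set jaw face stands anywhere from y = 20.5 to 30.5 mm; it is not measured, has to be felt, and does not yield.
- stand: Steel ring stand with a clear plastic funnel, 340 mm high on a 200 x 130 mm base; origin at the centre of its underside. Leave alone.
- cup: Red seed cup, 76 mm across, 70 mm high, on the stand's base below the funnel; origin under its centre. Leave alone.
- sprocket: Steel sprocket lying flat, about 102 mm across, 18 mm high at the hub; origin under its centre. Leave alone.
- roller: Green nylon roller standing on end, 36 mm across, 50 mm high; origin under its centre. Leave alone.
- bushing: Brass bushing standing on end, 32 mm across, 30 mm high; origin under its centre. Leave alone.

How it is judged:
On the way, in this order (a step that is already met when the one before it is completed fails the run):
1. the housing lies on its flat back, boss up, on the board (angle between housing's own y axis and vertical below 0.08 rad and height (world z) of housing_mid between 0.026 and 0.036 m), for 0.2 s.
2. it is seated: square on the stop's jaw and bearing on it with 6 to 18 N for half a second (all of step 1 and y of each of housing_top_a, housing_top_b in the frame of stop below 0.033 m and angle between the z axis of housing and the y axis of stop, either way round below 0.03 rad and x of housing_mid in the frame of stop between -0.055 and 0.055 m and contact force between housing and stop between 6 and 18 N), for 0.5 s.
At the end, for the whole second after the job is handed in: The housing rests on its flat back (within 0.08 rad), boss up, middle 26 to 36 mm above the bench, its top end at the jaw: square to the stop within 0.03 rad, both edges of that end at most 33 mm before the stop's origin, its middle within 55 mm of the bar's middle along the bar; at rest, let go (all of step 1 and y of each of housing_top_a, housing_top_b in the frame of stop below 0.033 m and angle between the z axis of housing and the y axis of stop, either way round below 0.03 rad and x of housing_mid in the frame of stop between -0.055 and 0.055 m and linear speed of housing below 0.01 m/s); the robot touches nothing.
It fails at once if the fingers or arm press on the housing with more than 30 N (contact force between housing and the fingers above 30 N or contact force between housing and the arm above 30 N).
It fails at once if the housing bears on the stop with more than 25 N (contact force between housing and stop above 25 N).
It fails at once if the housing is lifted clear of the board (height (world z) of housing_mid above 0.095 m).
It fails at once if another thing on the bench is moved more than 20 mm (distance of any of stand, cup, sprocket, roller, bushing from where it was at the start of the episode above 0.02 m).
It also fails if it takes over 67 s, if anything falls off the work surface, if the arm or the gripper's body presses on something with over 40 N, if the wrist force passes 120 N, or if a joint passes its speed limit or range.

## Robot

A 6-joint arm with a two-finger parallel gripper is mounted at the origin on the work surface. World frame = base frame: x ahead of the robot, y to its left, z up, the work surface at z = 0. Lengths are in m, angles in rad, forces in N, time in s.
With the tool pointing down it reaches from about 0.25 to 0.775 m from the base axis. Payload 4 kg.
Tool frame: the origin (TCP) lies on the centre line of the jaws, within the pads' length; the fingertips stand 25 mm ahead of it and the grasp point (between the pads) lies 6 mm ahead of it; z points along the fingers, y is the line along which they close (so a half turn about z gives the same grasp; the last joint's range is limited). The gripper opens to 94 mm and grips with 3 to 60 N. Pads are 16 mm wide; open, the fingers measure 119 mm over their backs; the gripper's body (75 mm by 177 mm) begins 78 mm behind the grasp point.
Start: joints at [-1.299, 0.087, 1.371, -0, 1.684, -0.103], TCP at [0.201, -0.512, 0.231] pointing down, gripper open.
Joint ranges: [-3.1, 3.1], [-0.76, 2.03], [0.27, 2.55], [-1.08, 4.22], [0.17, 2.65], [-2.57, 2.57]. Speed limits (rad/s): [2.79, 2.79, 3.14, 3.14, 3.14, 3.14].

## Interface

Orientations are given as [roll, pitch, yaw] about the fixed x, y, z axes, in that order (R = Rz(yaw) Ry(pitch) Rx(roll)).
In Python, from bench import robot, imaging gives the robot as it stands. The module is installed in compiled form; this text tells all that it offers.
- The arm moves only by the tool drive_tool, never from a script. Its argument "series" is a list of rows, each a list of 3 entries, a list of its own where there are three numbers: the finger opening in m, from 0 to 0.094, then the shift along the tool's x, y, z in m, then the turn, a rotation vector about the tool's x, y, z in rad. A call has 1 to 5 rows; each row is the pose to reach, as a shift and turn from the pose commanded when the call began, along the tool's axes at that moment; what a row does not reach only later rows make up. A row lasts 1/8 s, in which the tool goes at most 62.5 mm and 10.7 degrees, less where a joint would pass 70% of its speed; a pose out of reach is approached as far as the arm can. A call with a gripper value outside its range is refused whole. The fingers move at their own pace and stop on an object; the grip force is fixed at half the most. Time passes only in rows, so rows that repeat a pose let the fingers close. It gives the time, the measured TCP pose, the force, the opening and the grip force at its end, in the units of the state.
- robot.get_obs(): the state, without advancing time (a new reading comes with each control period).
- imaging.snapshot(name): name is "side" or "top" or "wrist"; returns the picture (480x640x3 uint8, red, green, blue); there is no depth.
- imaging.get_calibration(name): a dict with "intrinsics" (3x3 intrinsics, pixels), "k1" (the pictures are not rectified: a ray, as slopes to the right and down, at radius r is drawn at 1 + k1 r^2 times it, then the intrinsics apply), "position" and "rotation" of the camera in the world. Camera axes: x right, y up, looking along -z (the intrinsics and any distortion apply to the point x, -y, -z); pixel columns grow to the right and rows downward; lengths in m; the calibration is good to about 2 mm. A picture is of the moment at which its call begins: read the wrist's pose just before it. get_calibration takes no time and is no camera call; for the wrist camera it gives the pose at the moment of the call.
- robot.close_job(): hands the job in; it is judged then, once.
The state is a dict: "time": time; "joint_positions": joint angles; "qvel": joint speeds; "joint_torque": joint torques, N m; "tool_pos": TCP position; "ee_rot": TCP orientation; "wrist_force": force on the tool from outside, world axes, zero at the start; "wrist_torque": the same for the moment, N m; "width": finger opening in m; "finger_force": force on a finger pad.
Only numpy, scipy, OpenCV 4.12 (cv2) and the standard library are available. Lean on these libraries where they do the work, as an engineer would, in place of code of your own. Each camera call takes 0.05 s, during which the arm holds its last target. There are 200 camera calls.

## Working session

There is one attempt and no reset: what is moved stays moved. The work goes in short steps, Python scripts to look and compute and a tool call to move; the robot and the scene stay as the last step left them, time stands still between calls to the robot, and variables do not carry over. Pictures are saved under pics/ and viewed, at most 10 in all, crops included, and the job is handed in when it is done.

Besides the shell and the picture viewer there is one more tool, called after "Request:" as name(argument=value, ...), one argument or row to a line, values as JSON. drive_tool: Moves the arm, as the interface text tells. Its arguments: {"type":"object","properties":{"series":{"type":"array"}},"required":["series"]}

```bash
mkdir -p pics; python3 - <<'E'
from bench import robot, imaging
import cv2,numpy as np
o=robot.get_obs();print({k:np.round(v,3).tolist() for k,v in o.items()})
for n in("top","side"):
    cv2.imwrite(f"pics/{n}0.png",imaging.snapshot(n)[:,:,::-1]);c=imaging.get_calibration(n);print(n,{k:np.round(v,4).tolist() for k,v in c.items()})
E
```

```text
{'time': 0.0, 'joint_positions': [-1.299, 0.088, 1.372, -0.0, 1.684, -0.103], 'qvel': [0.0, 0.001, -0.001, 0.002, -0.002, -0.002], 'joint_torque': [-0.001, -34.019, -30.243, 0.072, 0.033, -0.0], 'tool_pos': [0.201, -0.511, 0.229], 'ee_rot': [-3.139, -0.0, 0.375], 'wrist_force': [0.574, 0.546, 0.89], 'wrist_torque': [0.009, -0.026, -0.04], 'finger_force': 0.0, 'width': 0.094}
top {'intrinsics': [[500.339, 0.0, 320.6736], [0.0, 500.339, 238.7862], [0.0, 0.0, 1.0]], 'k1': -0.0898, 'position': [0.4067, -0.0284, 1.1273], 'rotation': [0.1572, -0.0222, -1.5555]}
side {'intrinsics': [[590.7127, 0.0, 311.2207], [0.0, 590.7127, 231.5742], [0.0, 0.0, 1.0]], 'k1': -0.0654, 'position': [0.0324, 0.9259, 0.7938], 'rotation': [1.0193, 0.007, -2.6344]}
```

View pics/top0.png

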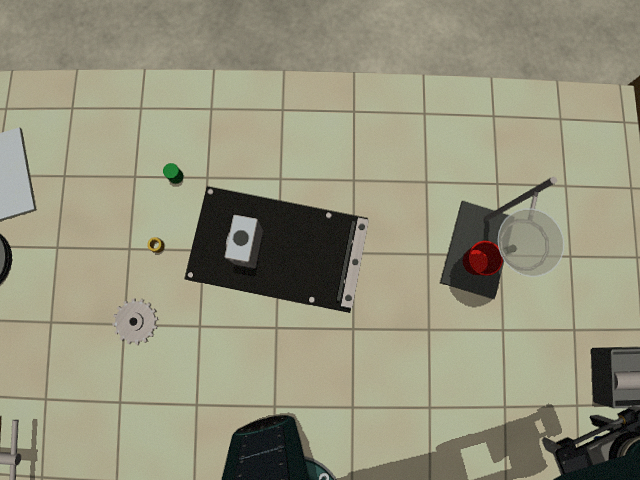

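View pics/side0.png

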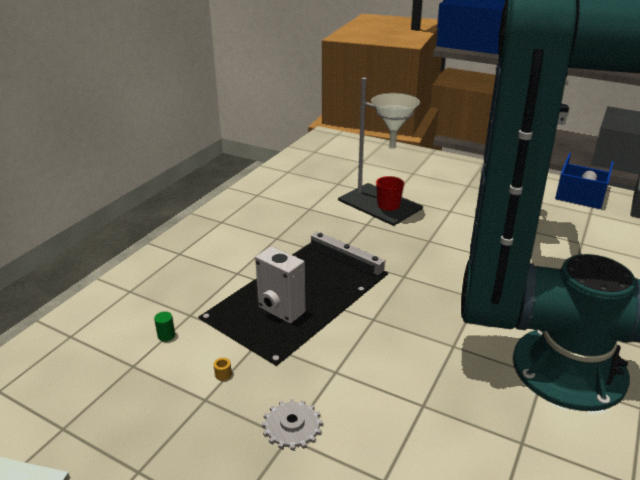

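The top view shows the board with corners near (208,186), (368,217), (350,311) and (185,279), and the stop bar along its right end. The housing stands at about (242,240) with the boss facing left (+y). The side view agrees: boss towards the roller and bushing.

```bash
cat >h.py <<'E'
from bench import robot, imaging
import cv2,numpy as np
from scipy.spatial.transform import Rotation as Ro
def rays(n,px,c=None):
    c=c or imaging.get_calibration(n)
    K=np.array(c["intrinsics"]);p=(np.array(px,float)-K[:2,2])/K[0,0]
    u=p.copy()
    for _ in range(20): u=p/(1+c["k1"]*(u**2).sum(1,keepdims=True))
    R=np.array(c["rotation"]); R=R if R.ndim==2 else Ro.from_euler('xyz',R).as_matrix()
    return np.array(c["position"]),np.c_[u[:,0],-u[:,1],-np.ones(len(u))]@R.T
def at_z(n,px,z,c=None):
    o,d=rays(n,px,c); return o+d*((z-o[2])/d[:,2])[:,None]
def proj(n,P,c=None):
    c=c or imaging.get_calibration(n)
    R=Ro.from_euler('xyz',c["rotation"]).as_matrix();K=np.array(c["intrinsics"])
    q=(np.array(P)-c["position"])@R;u=np.c_[q[:,0],-q[:,1]]/-q[:,2:]
    return u*(1+c["k1"]*(u**2).sum(1,keepdims=True))*K[0,0]+K[:2,2]
E
python3 - <<'E'
from h import *
print(at_z("top",[(208,186),(368,217),(350,311),(185,279)],.006).round(4).tolist())
print("stop bar",at_z("top",[(362,218),(367,219),(347,306),(342,305)],.036).round(4).tolist())
im=cv2.imread("pics/top0.png")
cv2.imwrite("pics/z0.png",np.hstack([cv2.resize(im[200:280,205:275],None,fx=6,fy=6,interpolation=2),cv2.resize(im[210:320,330:380],(320,480))[:, :320] if 0 else cv2.resize(im[210:320,325:380],None,fx=480/110,fy=480/110,interpolation=2)]))
E
```

```text
[[0.7034, 0.2115, 0.006], [0.6374, -0.1583, 0.006], [0.4233, -0.1184, 0.006], [0.4878, 0.2524, 0.006]]
stop bar [[0.6287, -0.1414, 0.036], [0.6267, -0.1526, 0.036], [0.4335, -0.1094, 0.036], [0.4355, -0.0985, 0.036]]
```

View pics/z0.png

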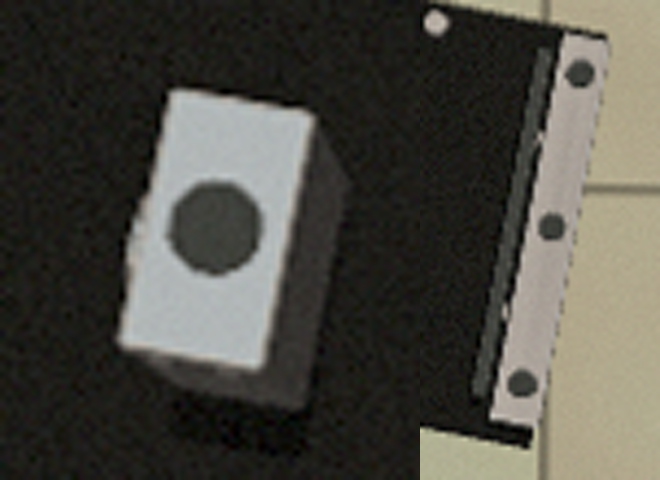

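The crop shows the housing's top end at corners (172,90), (315,112), (265,370) and (120,348). The bar's corners are near (565,33), (608,38), (533,428) and (490,418), with the dark jaw plate to its left.

```bash
python3 - <<'E'
from h import *
t=at_z("top",np.array([(172,90),(315,112),(265,370),(120,348)])/6+[204.6,199.6],.136)
s=(np.array([(565,33),(608,38),(533,428),(490,418)])-[420,0])/4.364+[324.6,209.6]
b=at_z("top",s,.036)
B=at_z("top",[(208,186),(368,217),(350,311),(185,279)],.006)
def an(v): return np.degrees(np.arctan2(v[1],v[0])).round(2)
print(t.round(4).tolist(),t.mean(0))
print("housing x dir",an(t[0]-t[3]),an(t[1]-t[2]),"ydir",an(t[0]-t[1]),an(t[3]-t[2]),[np.linalg.norm(t[i]-t[i-1]).round(4) for i in range(4)])
print(b.round(4).tolist(),b.mean(0),"bar x",an(b[0]-b[3]),an(b[1]-b[2]))
print("board",B.mean(0),"x",an(B[0]-B[3]),an(B[1]-B[2]),"y",an(B[0]-B[1]),an(B[3]-B[2]))
E
```

```text
[[0.6103, 0.1293, 0.136], [0.6037, 0.0809, 0.136], [0.5162, 0.0944, 0.136], [0.5226, 0.1429, 0.136]] [0.56319764 0.11185353 0.136     ]
housing x dir -8.79 -8.79 ydir 82.18 82.46 [np.float64(0.0887), np.float64(0.0489), np.float64(0.0885), np.float64(0.0489)]
[[0.6304, -0.1321, 0.036], [0.6283, -0.1541, 0.036], [0.43, -0.117, 0.036], [0.4346, -0.0956, 0.036]] [ 0.53084119 -0.12470029  0.036     ] bar x -10.57 -10.61
board [0.56295924 0.0468064  0.006     ] x -10.74 -10.57 y 79.89 80.14
```

```bash
cat >>h.py <<'E'
A=np.radians(-10.3); bx=np.array([np.cos(A),np.sin(A),0]); by=np.array([-np.sin(A),np.cos(A),0]); S=np.array([.5308,-.1247,.006])
YAW=A+np.pi/2
def rel(T,yaw=YAW):  # shift/turn in tool axes from measured pose
    o=robot.get_obs();R=Ro.from_euler('xyz',o["ee_rot"])
    g=Ro.from_euler('xyz',[np.pi,0,yaw])
    print("shift",R.inv().apply(np.array(T)-o["tool_pos"]).round(4),"turn",(R.inv()*g).as_rotvec().round(4))
E
python3 - <<'E'
from h import *
rel([.31,-.08,.26]); 
c=np.array([.563,.112,0]);T=c+.06*by;T[2]=.26;print(T); rel(T)
E
```

```text
shift [ 0.2592 -0.3617 -0.0298] turn [-0.0016 -0.0011 -1.0162]
[0.57372813 0.1710331  0.26      ]
shift [ 0.5965 -0.4988 -0.0295] turn [-0.0016 -0.0011 -1.0162]
```

Request:
drive_tool(
  series=[
    [0.05, [0.259, -0.362, -0.03], [0, 0, -0.9]],
    [0.05, [0.259, -0.362, -0.03], [0, 0, -0.9]],
    [0.05, [0.259, -0.362, -0.03], [0, 0, -0.9]],
    [0.05, [0.259, -0.362, -0.03], [0, 0, -0.9]],
    [0.05, [0.259, -0.362, -0.03], [0, 0, -0.9]],
  ],
)

```text
time: 0.72
tool_pos: [0.2773, -0.2074, 0.2512]
ee_rot: [3.141, -0.0, 1.279]
wrist_force: [2.0, 0.0, 0.6]
width: 0.0507
finger_force: 0.0
```

```bash
python3 - <<'E'
from h import *
rel([.32,-.06,.26]); T=[.5737,.171,.26];rel(T)
E
```

```text
shift [ 0.1535 -0.0015 -0.0088] turn [ 0.0002 -0.0005 -0.112 ]
shift [ 0.4477  0.175  -0.0086] turn [ 0.0002 -0.0005 -0.112 ]
```

Request:
drive_tool(
  series=[
    [0.05, [0.06, 0.0, -0.009], [0, 0, -0.112]],
    [0.05, [0.12, 0.02, -0.009], [0, 0, -0.112]],
    [0.05, [0.18, 0.045, -0.009], [0, 0, -0.112]],
    [0.05, [0.235, 0.075, -0.009], [0, 0, -0.112]],
    [0.05, [0.29, 0.1, -0.009], [0, 0, -0.112]],
  ],
)

```text
time: 1.35
tool_pos: [0.4576, 0.0397, 0.2602]
ee_rot: [3.141, 0.001, 1.387]
wrist_force: [-0.1, -1.5, 0.4]
width: 0.0498
finger_force: 0.0
```

```bash
python3 - <<'E'
from h import *
T=[.5737,.171,.26];rel(T)
E
```

```text
shift [1.502e-01 9.020e-02 1.000e-04] turn [ 0.0001  0.0007 -0.0036]
```

Request:
drive_tool(
  series=[
    [0.05, [0.05, 0.03, 0], [0, 0, -0.003]],
    [0.05, [0.1, 0.06, 0], [0, 0, -0.003]],
    [0.05, [0.149, 0.09, 0], [0, 0, -0.003]],
    [0.05, [0.149, 0.09, 0], [0, 0, -0.003]],
    [0.05, [0.149, 0.09, 0], [0, 0, -0.003]],
  ],
)

```text
time: 1.98
tool_pos: [0.572, 0.1675, 0.2597]
ee_rot: [-3.14, 0.001, 1.39]
wrist_force: [0.2, -0.1, -0.3]
width: 0.0502
finger_force: 0.0
```

```bash
python3 - <<'E'
from h import *
T=[.5737,.171,.132];rel(T)
E
```

```text
shift [0.0039 0.0013 0.1277] turn [-0.0017  0.0013 -0.0011]
```

Request:
drive_tool(
  series=[
    [0.05, [0.003, 0.001, 0.06], [0, 0, 0]],
    [0.05, [0.003, 0.001, 0.1], [0, 0, 0]],
    [0.05, [0.003, 0.001, 0.128], [0, 0, 0]],
    [0.05, [-0.005, 0.001, 0.128], [0, 0, 0]],
    [0.05, [-0.013, 0.001, 0.128], [0, 0, 0]],
  ],
)

```text
time: 2.6
tool_pos: [0.5715, 0.1536, 0.1349]
ee_rot: [3.138, -0.001, 1.389]
wrist_force: [-0.9, -0.5, 0.8]
width: 0.0498
finger_force: 0.0
```

Request:
drive_tool(
  series=[
    [0.05, [-0.004, 0, 0], [0, 0, 0]],
    [0.05, [-0.008, 0, 0], [0, 0, 0]],
    [0.05, [-0.012, 0, 0], [0, 0, 0]],
    [0.05, [-0.016, 0, 0], [0, 0, 0]],
    [0.05, [-0.02, 0, 0], [0, 0, 0]],
  ],
)

```text
time: 3.22
tool_pos: [0.5676, 0.1352, 0.1326]
ee_rot: [3.141, -0.0, 1.39]
wrist_force: [0.4, 1.3, -0.5]
width: 0.0501
finger_force: 0.5
```

Request:
drive_tool(
  series=[
    [0.05, [-0.004, 0, 0], [0, 0, 0]],
    [0.05, [-0.008, 0, 0], [0, 0, 0]],
    [0.05, [-0.012, 0, 0], [0, 0, 0]],
    [0.05, [-0.016, 0, 0], [0, 0, 0]],
    [0.05, [-0.02, 0, 0], [0, 0, 0]],
  ],
)

```text
time: 3.85
tool_pos: [0.5638, 0.1151, 0.1323]
ee_rot: [-3.141, 0.0, 1.39]
wrist_force: [-0.0, -0.0, 0.1]
width: 0.05
finger_force: 0.1
```

Request:
drive_tool(
  series=[
    [0.05, [-0.004, 0, 0], [0, 0, 0]],
    [0.05, [-0.008, 0, 0], [0, 0, 0]],
    [0.05, [-0.012, 0, 0], [0, 0, 0]],
    [0.05, [-0.016, 0, 0], [0, 0, 0]],
    [0.05, [-0.02, 0, 0], [0, 0, 0]],
  ],
)

```text
time: 4.47
tool_pos: [0.5603, 0.0956, 0.1325]
ee_rot: [3.142, 0.0, 1.39]
wrist_force: [1.3, -0.3, -1.0]
width: 0.0498
finger_force: 0.0
```

```bash
python3 - <<'E'
from h import *
s=imaging.snapshot("side")[180:380,180:400,::-1];t=imaging.snapshot("top")[160:330,170:390,::-1]
cv2.imwrite("pics/a.png",np.hstack([cv2.resize(s,(396,360)),cv2.resize(t,(396,360))]))
E
```

```text
(no output)
```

View pics/a.png

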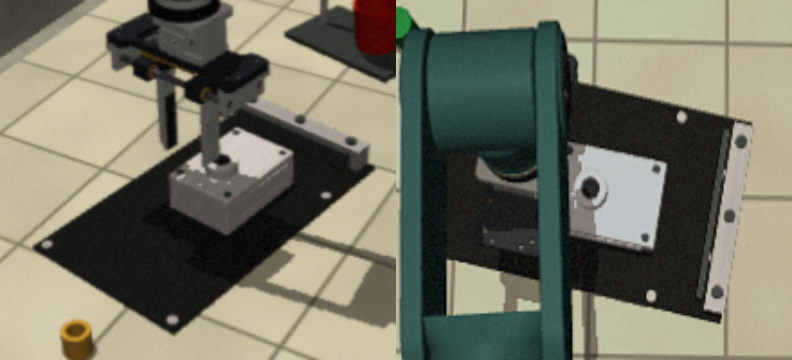

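It has toppled and lies on its back with the boss up. In the top half of the picture its top end runs from (666,162) to (651,250), about 30 mm or more short of the jaw.

Request:
drive_tool(
  series=[
    [0.05, [0.04, 0, 0], [0, 0, 0]],
    [0.05, [0.08, 0, 0], [0, 0, 0]],
    [0.05, [0.09, 0, 0], [0, 0, 0]],
    [0.05, [0.09, 0, 0], [0, 0, 0]],
    [0.05, [0.09, 0, 0], [0, 0, 0]],
  ],
)

```text
time: 5.2
tool_pos: [0.5764, 0.1833, 0.1324]
ee_rot: [-3.141, 0.001, 1.389]
wrist_force: [-0.5, -0.5, 0.2]
width: 0.0503
finger_force: 0.0
```

```bash
python3 - <<'E'
from h import *
t=(np.array([(666,162),(651,250)])-[396,0])/1.8+[169.8,159.8]
P=at_z("top",t,.056);print(P.round(4).tolist())
d=P[0]-P[1];print("x dir deg",np.degrees(np.arctan2(d[1],d[0])),np.linalg.norm(d))
print("stopframe",(P-S)@bx,(P-S)@by)
m=P.mean(0)+.13*by;print("foot end mid",m)
o=robot.get_obs();q=o["tool_pos"]-S;print("tool in stop",q@bx,q@by,o["tool_pos"])
s=imaging.snapshot("top")[170:320,180:380,::-1]
cv2.imwrite("pics/b.png",cv2.resize(s,None,fx=4,fy=4,interpolation=2))
E
```

```text
[[0.5528, -0.0481, 0.056], [0.4473, -0.032, 0.056]]
x dir deg -8.69429311247844 0.10663189355492901
stopframe [ 0.00790456 -0.09868546] [0.0792969  0.07630895]
foot end mid [0.52329664 0.0878701  0.056     ]
tool in stop -0.010201524212458816 0.311235371598875 [0.57641245 0.18334388 0.13239765]
```

View pics/b.png

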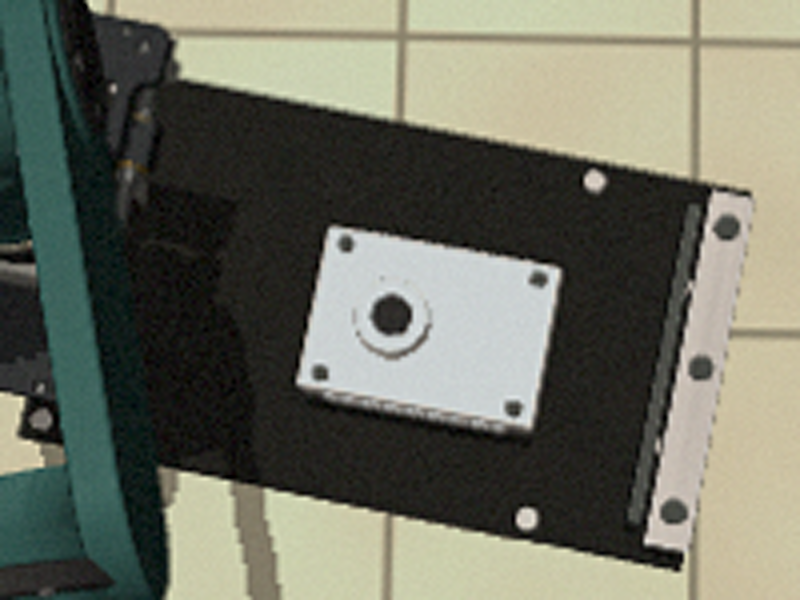

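The housing is in full view, with upper-face corners at (330,227), (561,268), (536,432) and (297,386).

```bash
python3 - <<'E'
from h import *
P=at_z("top",np.array([(330,227),(561,268),(536,432),(297,386)])/4+[179.6,169.6],.056)
print(np.c_[(P-S)@bx,(P-S)@by].round(4).tolist())
def an(v): return np.degrees(np.arctan2(v[1],v[0])).round(2)
print(an(P[0]-P[3]),an(P[1]-P[2]),an(P[0]-P[1])-90,an(P[3]-P[2])-90)
b=at_z("top",np.array([(710,190),(752,197),(688,552),(645,543)])/4+[179.6,169.6],.036)
print("bar",an(b[0]-b[3]),an(b[1]-b[2]),b.mean(0),np.linalg.norm(b[0]-b[3]))
B=at_z("top",np.array([(180,80),(752,190),(682,570),(165,465)])/4+[179.6,169.6],.006)
print("board",an(B[0]-B[1])-90,an(B[3]-B[2])-90,an(B[1]-B[2]))
E
```

```text
[[0.0336, 0.2123], [0.0363, 0.0848], [-0.0537, 0.0807], [-0.0547, 0.2113]]
-9.67 -7.66 -9.120000000000005 -9.870000000000005
bar -9.98 -9.96 [ 0.53062782 -0.12496412  0.036     ] 0.1988159818298567
board -10.010000000000005 -10.420000000000002 -10.16
```

Request:
drive_tool(
  series=[
    [0.06, [0, 0, 0.04], [0, 0, -0.0035]],
    [0.06, [0, 0, 0.08], [0, 0, -0.0035]],
    [0.06, [0, 0, 0.091], [0, 0, -0.0035]],
    [0.06, [-0.03, 0, 0.091], [0, 0, -0.0035]],
    [0.06, [-0.06, 0, 0.091], [0, 0, -0.0035]],
  ],
)

```text
time: 5.88
tool_pos: [0.5664, 0.1244, 0.0428]
ee_rot: [3.14, -0.0, 1.393]
wrist_force: [0.1, -0.1, 0.4]
width: 0.0602
finger_force: 0.0
```

Request:
drive_tool(
  series=[
    [0.06, [-0.006, 0, 0], [0, 0, 0]],
    [0.06, [-0.012, 0, 0], [0, 0, 0]],
    [0.06, [-0.016, 0, 0], [0, 0, 0]],
    [0.06, [-0.02, 0, 0], [0, 0, 0]],
    [0.06, [-0.022, 0, 0], [0, 0, 0]],
  ],
)

```text
time: 6.5
tool_pos: [0.5618, 0.1039, 0.0414]
ee_rot: [-3.141, 0.0, 1.394]
wrist_force: [0.5, -0.0, 0.2]
width: 0.0598
finger_force: 0.0
```

Request:
drive_tool(
  series=[
    [0.06, [-0.003, 0, 0], [0, 0, 0]],
    [0.06, [-0.006, 0, 0], [0, 0, 0]],
    [0.06, [-0.009, 0, 0], [0, 0, 0]],
    [0.06, [-0.012, 0, 0], [0, 0, 0]],
    [0.06, [-0.015, 0, 0], [0, 0, 0]],
  ],
)

```text
time: 7.12
tool_pos: [0.5591, 0.0891, 0.0414]
ee_rot: [-3.141, -0.001, 1.393]
wrist_force: [-0.1, 3.2, -0.5]
width: 0.0599
finger_force: 0.9
```

Request:
drive_tool(
  series=[
    [0.06, [-0.003, 0, 0], [0, 0, 0]],
    [0.06, [-0.006, 0, 0], [0, 0, 0]],
    [0.06, [-0.009, 0, 0], [0, 0, 0]],
    [0.06, [-0.012, 0, 0], [0, 0, 0]],
    [0.06, [-0.015, 0, 0], [0, 0, 0]],
  ],
)

```text
time: 7.75
tool_pos: [0.5565, 0.074, 0.0415]
ee_rot: [-3.142, -0.0, 1.393]
wrist_force: [0.4, 1.1, -1.3]
width: 0.0598
finger_force: 0.8
```

Request:
drive_tool(
  series=[
    [0.06, [-0.003, 0, 0], [0, 0, 0]],
    [0.06, [-0.006, 0, 0], [0, 0, 0]],
    [0.06, [-0.009, 0, 0], [0, 0, 0]],
    [0.06, [-0.012, 0, 0], [0, 0, 0]],
    [0.06, [-0.014, 0, 0], [0, 0, 0]],
  ],
)

```text
time: 8.38
tool_pos: [0.5541, 0.0602, 0.0415]
ee_rot: [3.141, 0.0, 1.393]
wrist_force: [0.9, 2.1, -0.5]
width: 0.0599
finger_force: 0.8
```

```bash
python3 - <<'E'
from h import *
o=robot.get_obs();print((o["tool_pos"]-S)@by,o["wrist_force"]@by,o["wrist_torque"],o["tool_pos"])
s=imaging.snapshot("top")[170:320,180:380,::-1]
cv2.imwrite("pics/c.png",cv2.resize(s,None,fx=4,fy=4,interpolation=2))
E
```

```text
0.18604374671333856 2.2008288115598713 [ 0.33809089 -0.11614688 -0.04300541] [0.55407639 0.0601609  0.04151818]
```

View pics/c.png

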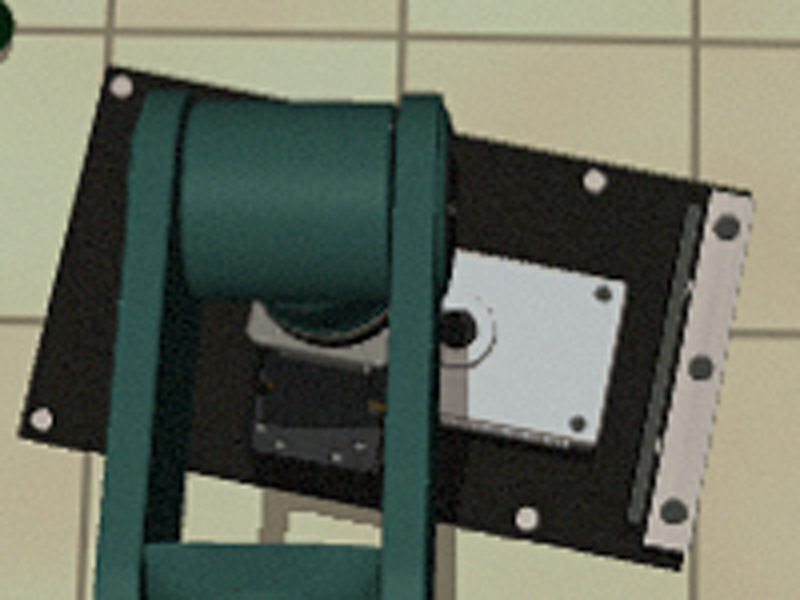

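The end edge (627,284)–(597,445) now runs parallel to the bar, and about 20 mm remains to the jaw. Drag is about 2 N, so I'll approach slowly.

Request:
drive_tool(
  series=[
    [0.06, [-0.002, 0, 0], [0, 0, 0]],
    [0.06, [-0.004, 0, 0], [0, 0, 0]],
    [0.06, [-0.006, 0, 0], [0, 0, 0]],
    [0.06, [-0.008, 0, 0], [0, 0, 0]],
    [0.06, [-0.01, 0, 0], [0, 0, 0]],
  ],
)

```text
time: 9.05
tool_pos: [0.5524, 0.0505, 0.0416]
ee_rot: [3.141, -0.0, 1.393]
wrist_force: [0.7, 2.9, 2.1]
width: 0.0602
finger_force: 1.9
```

Request:
drive_tool(
  series=[
    [0.06, [-0.0006, 0, 0], [0, 0, 0]],
    [0.06, [-0.0012, 0, 0], [0, 0, 0]],
    [0.06, [-0.0018, 0, 0], [0, 0, 0]],
    [0.06, [-0.0024, 0, 0], [0, 0, 0]],
    [0.06, [-0.003, 0, 0], [0, 0, 0]],
  ],
)

```text
time: 9.68
tool_pos: [0.5519, 0.0476, 0.0416]
ee_rot: [3.141, -0.0, 1.393]
wrist_force: [1.2, 4.1, 2.5]
width: 0.0597
finger_force: 2.1
```

Request:
drive_tool(
  series=[
    [0.06, [-0.0006, 0, 0], [0, 0, 0]],
    [0.06, [-0.0012, 0, 0], [0, 0, 0]],
    [0.06, [-0.0018, 0, 0], [0, 0, 0]],
    [0.06, [-0.0024, 0, 0], [0, 0, 0]],
    [0.06, [-0.003, 0, 0], [0, 0, 0]],
  ],
)

```text
time: 10.3
tool_pos: [0.5513, 0.0446, 0.0415]
ee_rot: [3.142, 0.0, 1.393]
wrist_force: [0.7, 4.5, -0.1]
width: 0.0599
finger_force: 1.3
```

Request:
drive_tool(
  series=[
    [0.06, [-0.0004, 0, 0], [0, 0, 0]],
    [0.06, [-0.0008, 0, 0], [0, 0, 0]],
    [0.06, [-0.0012, 0, 0], [0, 0, 0]],
    [0.06, [-0.0016, 0, 0], [0, 0, 0]],
    [0.06, [-0.002, 0, 0], [0, 0, 0]],
  ],
)

```text
time: 10.92
tool_pos: [0.5508, 0.0426, 0.0414]
ee_rot: [-3.141, 0.0, 1.393]
wrist_force: [-0.0, 2.0, 1.6]
width: 0.0601
finger_force: 1.1
```

Request:
drive_tool(
  series=[
    [0.06, [-0.0004, 0, 0], [0, 0, 0]],
    [0.06, [-0.0008, 0, 0], [0, 0, 0]],
    [0.06, [-0.0012, 0, 0], [0, 0, 0]],
    [0.06, [-0.0016, 0, 0], [0, 0, 0]],
    [0.06, [-0.002, 0, 0], [0, 0, 0]],
  ],
)

```text
time: 11.55
tool_pos: [0.5505, 0.0406, 0.0414]
ee_rot: [-3.141, 0.0, 1.393]
wrist_force: [0.3, 1.9, -0.4]
width: 0.06
finger_force: 0.8
```

Request:
drive_tool(
  series=[
    [0.06, [-0.0004, 0, 0], [0, 0, 0]],
    [0.06, [-0.0008, 0, 0], [0, 0, 0]],
    [0.06, [-0.0012, 0, 0], [0, 0, 0]],
    [0.06, [-0.0016, 0, 0], [0, 0, 0]],
    [0.06, [-0.002, 0, 0], [0, 0, 0]],
  ],
)

```text
time: 12.18
tool_pos: [0.5502, 0.0387, 0.0415]
ee_rot: [3.141, 0.0, 1.393]
wrist_force: [1.2, 1.7, -1.3]
width: 0.0601
finger_force: 0.7
```

Request:
drive_tool(
  series=[
    [0.06, [-0.0004, 0, 0], [0, 0, 0]],
    [0.06, [-0.0008, 0, 0], [0, 0, 0]],
    [0.06, [-0.0012, 0, 0], [0, 0, 0]],
    [0.06, [-0.0016, 0, 0], [0, 0, 0]],
    [0.06, [-0.002, 0, 0], [0, 0, 0]],
  ],
)

```text
time: 12.8
tool_pos: [0.5499, 0.0367, 0.0415]
ee_rot: [3.141, 0.0, 1.393]
wrist_force: [0.6, 3.5, -0.8]
width: 0.0598
finger_force: 1.0
```

Request:
drive_tool(
  series=[
    [0.06, [-0.0004, 0, 0], [0, 0, 0]],
    [0.06, [-0.0008, 0, 0], [0, 0, 0]],
    [0.06, [-0.0012, 0, 0], [0, 0, 0]],
    [0.06, [-0.0016, 0, 0], [0, 0, 0]],
    [0.06, [-0.002, 0, 0], [0, 0, 0]],
  ],
)

```text
time: 13.42
tool_pos: [0.5499, 0.0362, 0.0416]
ee_rot: [3.141, -0.003, 1.393]
wrist_force: [1.6, 5.8, -0.1]
width: 0.0597
finger_force: 3.7
```

Request:
drive_tool(
  series=[
    [0.06, [-0.0004, 0, 0], [0, 0, 0]],
    [0.06, [-0.0008, 0, 0], [0, 0, 0]],
    [0.06, [-0.0012, 0, 0], [0, 0, 0]],
    [0.06, [-0.0015, 0, 0], [0, 0, 0]],
    [0.06, [-0.0015, 0, 0], [0, 0, 0]],
  ],
)

```text
time: 14.05
tool_pos: [0.55, 0.0361, 0.0418]
ee_rot: [3.141, -0.006, 1.393]
wrist_force: [2.4, 9.0, 0.3]
width: 0.0598
finger_force: 5.2
```

```bash
python3 - <<'E'
from h import *
for i in range(6):
    o=robot.get_obs();print((o["wrist_force"]@by).round(2),(o["wrist_force"]@bx).round(2),o["wrist_torque"].round(3),o["finger_force"],o["tool_pos"].round(4)); imaging.snapshot("top")
E
```

```text
9.29 0.72 [ 1.615 -0.426 -0.291] 5.152431149035692 [0.55   0.0361 0.0418]
9.88 1.1 [ 1.609 -0.333 -0.318] 5.144681856036186 [0.55   0.0361 0.0418]
9.13 1.08 [ 1.584 -0.436 -0.322] 5.138852186501026 [0.5499 0.0361 0.0418]
9.65 0.63 [ 1.653 -0.428 -0.271] 5.138081442564726 [0.55   0.0361 0.0418]
10.05 1.05 [ 1.636 -0.388 -0.282] 5.138382241129875 [0.55   0.0361 0.0418]
10.44 1.65 [ 1.566 -0.395 -0.284] 5.136963576078415 [0.55   0.0361 0.0418]
```

Request:
drive_tool(
  series=[
    [0.06, [0, 0, 0], [0, 0, 0.003]],
    [0.06, [0, 0, 0], [0, 0, 0.006]],
    [0.06, [0, 0, 0], [0, 0, 0.009]],
    [0.06, [0, 0, 0], [0, 0, 0.012]],
    [0.06, [0, 0, 0], [0, 0, 0.012]],
  ],
)

```text
time: 14.98
tool_pos: [0.5505, 0.036, 0.0419]
ee_rot: [3.139, -0.005, 1.383]
wrist_force: [3.7, 9.9, 0.4]
width: 0.0601
finger_force: 5.1
```

```bash
python3 - <<'E'
from h import *
for i in range(4):
    o=robot.get_obs();print((o["wrist_force"]@by).round(2),(o["wrist_force"]@bx).round(2),o["wrist_torque"].round(3),o["finger_force"],o["tool_pos"].round(4),o["ee_rot"]); imaging.snapshot("top")
s=imaging.snapshot("top")[210:320,270:380,::-1]
cv2.imwrite("pics/d.png",cv2.resize(s,None,fx=5,fy=5,interpolation=2))
E
```

```text
10.46 1.91 [ 1.579 -0.693  0.455] 5.077025592327118 [0.5505 0.036  0.0419] [ 3.13914807 -0.00528063  1.38321508]
10.31 2.46 [ 1.637 -0.684  0.368] 5.075880289077759 [0.5505 0.036  0.0419] [ 3.1391968  -0.00524676  1.38315923]
10.39 2.79 [ 1.591 -0.69   0.383] 5.073964297771454 [0.5505 0.036  0.0419] [ 3.13917676 -0.00525314  1.38320573]
10.43 1.24 [ 1.568 -0.674  0.399] 5.073395222425461 [0.5505 0.036  0.0419] [ 3.13913917 -0.00525743  1.38320681]
```

View pics/d.png

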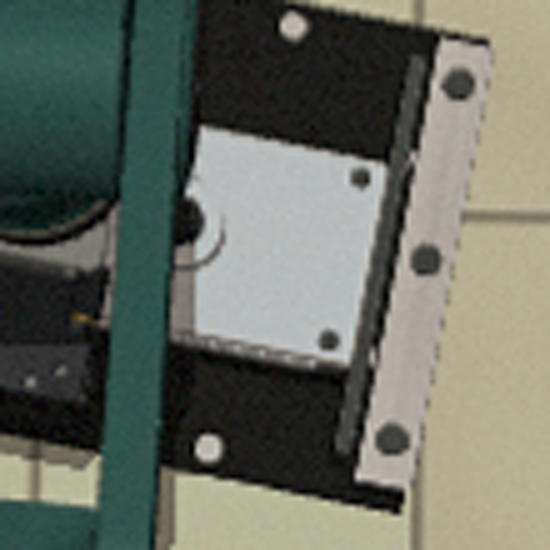

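The housing sits flat along the jaw: its end edge runs (387,163)–(350,365), beside the plate. The moment flipped sign with only 10 mrad of turn, which confirms it's flush. I'll centre the tool and raise the push to about 14 N, leaving about 12 N on the jaw.

Request:
drive_tool(
  series=[
    [0.06, [-0.0003, 0, 0], [0, 0, -0.003]],
    [0.06, [-0.0006, 0, 0], [0, 0, -0.006]],
    [0.06, [-0.0009, 0, 0], [0, 0, -0.007]],
    [0.06, [-0.0012, 0, 0], [0, 0, -0.007]],
    [0.06, [-0.0014, 0, 0], [0, 0, -0.007]],
  ],
)

```text
time: 15.85
tool_pos: [0.5503, 0.0359, 0.0421]
ee_rot: [3.139, -0.008, 1.389]
wrist_force: [3.7, 13.0, -0.1]
width: 0.06
finger_force: 6.8
```

Request:
drive_tool(
  series=[
    [0.06, [0, 0, 0], [0, 0, 0]],
    [0.06, [0, 0, 0], [0, 0, 0]],
    [0.06, [0, 0, 0], [0, 0, 0]],
    [0.06, [0, 0, 0], [0, 0, 0]],
    [0.06, [0, 0, 0], [0, 0, 0]],
  ],
)

```text
time: 16.48
tool_pos: [0.5503, 0.0359, 0.0421]
ee_rot: [3.139, -0.008, 1.389]
wrist_force: [3.3, 12.8, 0.8]
width: 0.06
finger_force: 6.6
```

```bash
python3 - <<'E'
from h import *
for i in range(4):
    o=robot.get_obs();print((o["wrist_force"]@by).round(2),(o["wrist_force"]@bx).round(2),o["wrist_torque"].round(3),o["finger_force"],o["tool_pos"].round(4),o["ee_rot"]); imaging.snapshot("top")
E
```

```text
13.18 0.97 [ 2.089 -0.622 -0.007] 6.6214073449373245 [0.5503 0.0359 0.0421] [ 3.13931542 -0.00798588  1.38894379]
13.35 2.24 [ 2.113 -0.613 -0.016] 6.62131704390049 [0.5503 0.0359 0.0421] [ 3.13933004 -0.0079414   1.38893644]
13.93 1.79 [ 2.02  -0.673 -0.036] 6.621541008353233 [0.5503 0.0359 0.0421] [ 3.13931968 -0.00797083  1.388958  ]
13.81 1.64 [ 2.01  -0.688 -0.06 ] 6.620863750576973 [0.5503 0.0358 0.0421] [ 3.13932874 -0.0079477   1.38895365]
```

Push is about 13.5 N and balanced. I'll hold it a little longer, then back off straight.

Request:
drive_tool(
  series=[
    [0.06, [0, 0, 0], [0, 0, 0]],
    [0.06, [0, 0, 0], [0, 0, 0]],
    [0.06, [0, 0, 0], [0, 0, 0]],
    [0.06, [0, 0, 0], [0, 0, 0]],
    [0.06, [0, 0, 0], [0, 0, 0]],
  ],
)

```text
time: 17.3
tool_pos: [0.5503, 0.0359, 0.0421]
ee_rot: [3.139, -0.008, 1.389]
wrist_force: [4.1, 12.9, 0.6]
width: 0.0594
finger_force: 6.6
```

Request:
drive_tool(
  series=[
    [0.06, [0.002, 0, 0], [0, 0, 0]],
    [0.06, [0.005, 0, 0], [0, 0, 0]],
    [0.06, [0.015, 0, 0], [0, 0, 0]],
    [0.06, [0.045, 0, 0], [0, 0, 0]],
    [0.06, [0.07, 0, 0], [0, 0, 0]],
  ],
)

```text
time: 17.92
tool_pos: [0.5615, 0.101, 0.0413]
ee_rot: [-3.141, 0.001, 1.388]
wrist_force: [0.7, 1.3, 0.7]
width: 0.0599
finger_force: 0.0
```

Request:
drive_tool(
  series=[
    [0.06, [0.03, 0, -0.03], [0, 0, 0]],
    [0.06, [0.05, 0, -0.08], [0, 0, 0]],
    [0.06, [0.05, 0, -0.12], [0, 0, 0]],
    [0.06, [0.05, 0, -0.12], [0, 0, 0]],
    [0.06, [0.05, 0, -0.12], [0, 0, 0]],
  ],
)

```text
time: 18.55
tool_pos: [0.57, 0.1495, 0.1601]
ee_rot: [-3.14, 0.001, 1.388]
wrist_force: [-0.3, 0.3, -0.5]
width: 0.0601
finger_force: 0.0
```

```bash
python3 - <<'E'
from h import *
o=robot.get_obs();print(o["time"],o["wrist_force"],o["tool_pos"])
s=imaging.snapshot("top")[200:320,220:380,::-1]
cv2.imwrite("pics/e.png",cv2.resize(s,None,fx=5,fy=5,interpolation=2))
E
```

```text
18.55 [-0.30504541  0.3387531  -0.47992174] [0.57002884 0.14951696 0.16010941]
```

View pics/e.png

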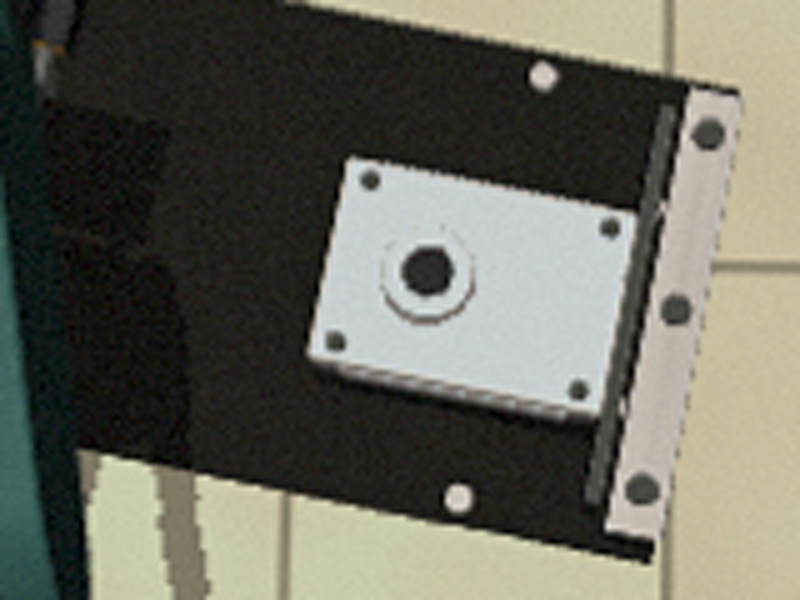

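The housing lies boss up with its end edge (637,213)–(600,415) square along the jaw, and the fingers are clear. Handing in.

```bash
python3 -c "
from bench import robot
print(robot.close_job())"
```

```text
the job is handed in; nothing more can be done
None
```

The housing was toppled boss up, slid along the board to the stop, and seated flush on the jaw with a steady push of about 13 N (roughly 11 N on the jaw after drag) for over a second; I let go and handed the job in at about 18.6 s, but no verdict came back.

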